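Crank the standby generator from the start box by the back door

ROBOT

A 6-joint arm with a two-finger parallel gripper is mounted at the origin on the work surface. World frame = base frame: x ahead of the robot, y to its left, z up, the work surface at z = 0. Lengths are in m, angles in rad, forces in N, time in s.
With the tool pointing down it reaches from about 0.425 to 0.95 m from the base axis. Payload 3.5 kg.
Tool frame: the origin (TCP) lies midway between the tips of the shut fingers; the grasp point (between the pads) lies 19 mm behind it; z points along the fingers, y is the line along which they close (so a half turn about z gives the same grasp; the last joint's range is limited). The gripper opens to 85 mm and grips with 20 to 120 N. Pads are 22 mm wide; open, the fingers measure 114 mm over their backs; the gripper's body (76 mm by 85 mm) begins 54 mm behind the grasp point. The pads swing forward as they close: fully open they stand 13 mm farther back than shut.
Start: joints at [1.14, 0.286, 1.577, -0, 1.279, -0.15], TCP at [0.187, 0.649, 0.231] pointing down, gripper open.
Joint ranges: [-2.77, 2.77], [-0.9, 2.22], [0.21, 2.48], [-1.53, 4.67], [0.24, 2.81], [-2.84, 2.84]. Speed limits (rad/s): [2.79, 2.79, 3.14, 3.14, 3.14, 3.14].

INTERFACE

Orientations are given as a unit quaternion [x, y, z, w].
In Python, from plant import ctrl, cams, order gives the robot as it stands.
- The arm moves only by the tool move_arm, never from a script. Its argument "plan" is one flat list of numbers, 7 for each row, row after row: the shift along the world's x, y, z in mm, then the turn, a rotation vector about the world's x, y, z in degrees, then the finger opening in mm, from 0 to 85.4. A call has 1 to 12 rows; each row shifts and turns the commanded pose from where the row before left it; what a row does not reach is not made up. A row lasts 1/10 s, in which the tool goes at most 50 mm and 8.59 degrees, less where a joint would pass 70% of its speed; a pose out of reach is approached as far as the arm can. A call is refused whole if a number of a shift passes 50 or a number of a turn 8.59, either way. A call with a gripper value outside its range is refused whole. The fingers move at their own pace and stop on an object; "newtons" is the grip in N (left out, the last holds). Time passes only in rows, so rows that do not move let the fingers close. It gives the time, the measured TCP pose, the force, the opening and the grip force at its end, in the units of the state.
- ctrl.get_state(): the state, without advancing time (a new reading comes with each control period).
- cams.read_camera(name): name is "scene" or "top" or "wrist"; returns a dict with "color" (384x512x3 uint8, red, green, blue), "fov_y" (degrees; the focal length in pixels is half the picture's height over the tangent of half this angle, whatever the lens; pixels are square), "cx", "cy" (the principal point, pixels), "k1" (the pictures are not rectified: a ray, as slopes to the right and down, at radius r is drawn at 1 + k1 r^2 times it, then the intrinsics apply), "origin" and "orientation" of the camera in the world; the wrist camera has in their place "T_tool_cam" (4x4, takes a point from camera to tool coordinates, whose origin is the TCP and whose axes are the flange's). Camera axes: x right, y up, looking along -z (the intrinsics and any distortion apply to the point x, -y, -z); pixel columns grow to the right and rows downward; lengths in m; the calibration is good to about 2 mm. A picture is of the moment at which its call begins: read the wrist's pose just before it. There is no depth.
- order.sign_off(): hands the job in; it is judged then, once.
The state is a dict: "time": time; "qpos": joint angles; "dq": joint speeds; "joint_efforts": joint torques, N m; "eef_pos": TCP position; "tcp_rot": TCP orientation; "contact_force": force on the tool from outside, world axes, zero at the start; "wrist_torque": the same for the moment, N m; "opening": opening from 0.0 (shut) to 1.0 (fully open); "finger_force": force on a finger pad.
Only numpy, scipy, OpenCV 4.12 (cv2) and the standard library are available. Lean on these libraries where they do the work, as an engineer would, in place of code of your own. Each camera call takes 0.05 s, during which the arm holds its last target. There are 200 camera calls.

TASK

Start the ranch's standby generator: lift the start box's clear-topped cover by its black handle, swing it all the way open and set it down gently on its stop, without letting it drop, and let go of it. Then turn the black start dial clockwise past its first two clicks to the third one (green dot) and keep it there against its spring; the job finishes with the robot still holding the dial at the third click and the cover still open. Leave the red stop button and everything else on the counter alone.

Things in the scene. Friction and masses are not known exactly. Their poses are not given: they have to be found in the camera images.
- start_box: Grey generator start box, screwed down: base 220 (its x) x 190 (its y) x 60 mm high, panel on top at height 60 mm, nothing on it taller than 40 mm. Origin: centre of the underside; x away from the robot at yaw 0, y left, z up; yaw varies by about 20 degrees. The cover is hinged on its left (+y) top edge and opens from right to left. Stop brackets stick out 36 mm on the left.
- start_box_hinge (a point): Middle of the cover's hinge line, on the box's left top edge, 95 mm to +y of the box's centre and 60 mm above the counter. The hinge line runs along the box's x. Axes as the box's.
- cover (a joint): Opening angle of the cover (rad): 0 shut, 2.0 (115 degrees) lying back on its stop. The cover is a grey hood 220 x 190 mm, 45 mm deep, with a clear top, about 0.55 kg, little friction: it falls shut before the upright and falls onto its stop beyond it, where it stays by its own weight.
- cover_handle (a point): Middle of the round grip bar (12 mm thick, 100 mm long along the box's x) of the black U handle on the cover's free right side, 40 mm clear of its wall; legs at the bar's ends. 84 mm up when shut, circling the hinge line at 237 mm radius, about 265 mm up on the stop. Pinched across the box's y, the bar turns between fingers that stay pointing down. Axes turn with the cover, as the box's when shut.
- dial (a joint): Angle of the start dial (rad), growing clockwise seen from above: 0 at rest, clicks (detents) at 0.4, 0.8 and 1.2, end of travel 1.3. It springs back to 0 from anywhere when let go; the return torque is 0.14 N m at rest and 0.26 N m at the third click; passing a click adds up to about 0.1 N m.
- dial_grip (a point): On the dial's vertical axis at mid-grip, 82 mm above the counter, 35 mm to -x and 15 mm to -y of the box's centre. Black grip bar 46 mm long, 14 mm thick, from 67 to 93 mm up, on a round skirt 50 mm across with its top 67 mm up. Axes: x along the bar to its white pointer, z up; at rest x is turned 0.6 rad anticlockwise from the box's x. Dots: white rest, orange first and second click, green third.
- stop (a joint): Red mushroom stop button on the panel, 34 mm across, 65 mm to +x and 45 mm to -y of the box's centre (100 mm beyond the dial). Value: how far it is pressed (m), 0 to 0.005. Not to be pressed.
- boot_jack: Black plastic boot jack, 355 mm long (x) by 110 mm, up to 66 mm high, lying loose. Origin: underside near its middle.
- shoe_tree_a: Cedar shoe tree, 270 mm long (x), 90 mm wide, 62 mm high, loose. Origin: underside, at its middle.
- shoe_tree_b: The other cedar shoe tree, same sizes.
- coin_bowl: Tan ceramic bowl of coins, 140 mm across, 50 mm high, loose. Origin: centre of its underside.
- button_organizer: Green plastic button organizer with eight small flip-top lids (one stands open, 75 mm high), 110 by 210 by 31 mm, loose. Origin: centre of its underside.
- boot_brush: Wooden boot brush, bristles down, 170 by 55 by 46 mm, loose. Origin: centre of its underside.
- polish_tin: Dark red round tin of boot polish, 80 mm across, 26 mm high, loose. Origin: centre of its underside.
- mug: Blue ceramic mug, 80 mm across, 95 mm high, loose. Origin: centre of its underside.

How it is judged:
On the way, in this order (a step that is already met when the one before it is completed fails the run):
1. the cover lies open on its stop and has been let go (value of joint cover above 1.92 rad and velocity of joint cover below 0.1 rad/s and contact force between the arm and cover below 0.3 N and value of joint dial below 0.2 rad), for 0.3 s.
2. the dial has been turned to the third click (value of joint dial above 1.1 rad and contact force between the fingers and dial above 2 N), for 0.2 s.
At the end, for the whole second after the job is handed in: The cover rests open on its stop (1.92 rad or more), untouched; the fingers hold the dial still at the third click (1.1 rad or more; click at 1.2, end of travel 1.3), pressing on it with over 2 N; the stop button is not pressed; nothing else has moved 30 mm (all of step 2 and value of joint cover above 1.92 rad and velocity of joint dial between -0.15 and 0.15 rad/s and contact force between the arm and cover below 0.3 N and value of joint stop below 0.0025 m and distance of each of boot_jack, shoe_tree_a, shoe_tree_b, coin_bowl, button_organizer, boot_brush, polish_tin, mug from where it was at the start of the episode below 0.03 m); the arm keeps its last pose, push and grip.
It fails at once if the cover is flung or dropped: onto its stop (faster than 2 rad/s beyond 1.5 rad) or back down (faster than 2 rad/s) ((value of joint cover above 1.5 rad and velocity of joint cover above 2 rad/s) or velocity of joint cover below -2 rad/s).
It fails at once if the red stop button is pressed (value of joint stop above 0.0025 m).
It fails at once if something else on the counter is shoved (30 mm) or tipped over (distance of any of boot_jack, shoe_tree_a, shoe_tree_b, coin_bowl, button_organizer, boot_brush, polish_tin, mug from where it was at the start of the episode above 0.03 m or angle between any of boot_jack, shoe_tree_a, shoe_tree_b, coin_bowl, button_organizer, boot_brush, polish_tin, mug's own z axis and vertical above 0.5 rad).
It also fails if it takes over 54 s, if anything falls off the work surface, if the arm or the gripper's body presses on something with over 40 N, if the wrist force passes 120 N, or if a joint passes its speed limit or range.

## Working session

There is one attempt and no reset: what is moved stays moved. The work goes in short steps, Python scripts to look and compute and a tool call to move; the robot and the scene stay as the last step left them, time stands still between calls to the robot, and variables do not carry over. Pictures are saved under pics/ and viewed, at most 10 in all, crops included, and the job is handed in when it is done.

Besides the shell and the picture viewer there is one more tool, called after "Request:" as name(argument=value, ...) on one line, values as JSON. move_arm: Moves the arm, as the interface text tells. Its arguments: {"type":"object","properties":{"plan":{"type":"array","items":{"type":"number"}},"newtons":{"type":"number"}},"required":["plan"]}

```bash
mkdir -p pics; ls
cat > h.py <<'E'
import numpy as np,cv2
from plant import ctrl,cams,order
from scipy.spatial.transform import Rotation as R
def shot(n,f):
    s=ctrl.get_state(); d=cams.read_camera(n); cv2.imwrite(f'pics/{f}.png',d['color'][:,:,::-1])
    d.pop('color') ; 
    if n=='wrist':
        T=np.eye(4);T[:3,:3]=R.from_quat(s['tcp_rot']).as_matrix();T[:3,3]=s['eef_pos'];T=T@np.array(d['T_tool_cam'])
    else:
        T=np.eye(4);o=np.array(d['orientation'],float)
        T[:3,:3]=o if o.shape==(3,3) else R.from_quat(o).as_matrix();T[:3,3]=d['origin']
    d['T']=T; np.save(f'pics/{f}.npy',d,allow_pickle=True); return d
def load(f): return np.load(f'pics/{f}.npy',allow_pickle=True).item()
def proj(d,P):
    P=np.atleast_2d(P);c=(P-d['T'][:3,3])@d['T'][:3,:3]; s=np.c_[c[:,0],-c[:,1]]/-c[:,2:3]
    s=s*(1+d['k1']*(s**2).sum(1,keepdims=True)); f=192/np.tan(np.radians(d['fov_y'])/2)
    return s*f+[d['cx'],d['cy']]
def back(d,uv,z):
    from scipy.optimize import fsolve
    return fsolve(lambda p:(proj(d,[p[0],p[1],z])[0]-uv),[0.6,0.1])
E
python3 - <<'E'
from h import *
print(ctrl.get_state())
for n in ('top','scene'):
    d=shot(n,n); print(d)
    im=cv2.imread(f'pics/{n}.png'); cv2.imwrite(f'pics/{n}_b.png',cv2.resize(im,(800,600),interpolation=cv2.INTER_CUBIC))
E
```

```text
pics
{'time': 0.0, 'qpos': array([ 1.14000117e+00,  2.87190375e-01,  1.57819466e+00,  2.14153617e-05,
        1.27860811e+00, -1.50007480e-01]), 'dq': array([ 0.00041902,  0.00092211, -0.000979  , -0.0004549 ,  0.00022666,
       -0.00141419]), 'joint_efforts': array([ 1.10031240e-03, -4.05972326e+01, -2.92640376e+01,  2.51939014e-05,
        5.71584504e-03,  5.04873242e-06]), 'eef_pos': array([0.18674115, 0.64796149, 0.22992115]), 'tcp_rot': array([ 1.39936052e-01,  9.90159816e-01, -1.14705327e-03, -3.53494821e-04]), 'contact_force': array([ 0.5278426 ,  1.46422891, -0.38656685]), 'wrist_torque': array([-0.01989282,  0.0232654 , -0.0777098 ]), 'finger_force': 0.0, 'opening': 0.9955819836154898}
{'fov_y': 43.95163997629457, 'cx': 251.89978286662202, 'cy': 195.69555151804664, 'k1': 0.005914525131610045, 'origin': array([ 0.26390458, -0.0245463 ,  2.00321003]), 'orientation': array([-0.02740401,  0.033108  ,  0.70741426, -0.70549127]), 'T': array([[-0.00306216,  0.9963346 , -0.08548679,  0.26390458],
       [-0.99996377, -0.00237184,  0.00817555, -0.0245463 ],
       [ 0.00794282,  0.08550872,  0.99630576,  2.00321003],
       [ 0.        ,  0.        ,  0.        ,  1.        ]])}
{'fov_y': 49.49077516261994, 'cx': 259.36949036358294, 'cy': 183.1701930169535, 'k1': -0.0986454446504029, 'origin': array([1.45532698, 0.44471392, 0.75727844]), 'orientation': array([0.26177778, 0.41482625, 0.73827733, 0.4629667 ]), 'T': array([[-0.43426846, -0.46641103,  0.77063069,  1.45532698],
       [ 0.90078022, -0.22716204,  0.37012484,  0.44471392],
       [ 0.00242773,  0.85490242,  0.51878314,  0.75727844],
       [ 0.        ,  0.        ,  0.        ,  1.        ]])}
```

View pics/top_b.png

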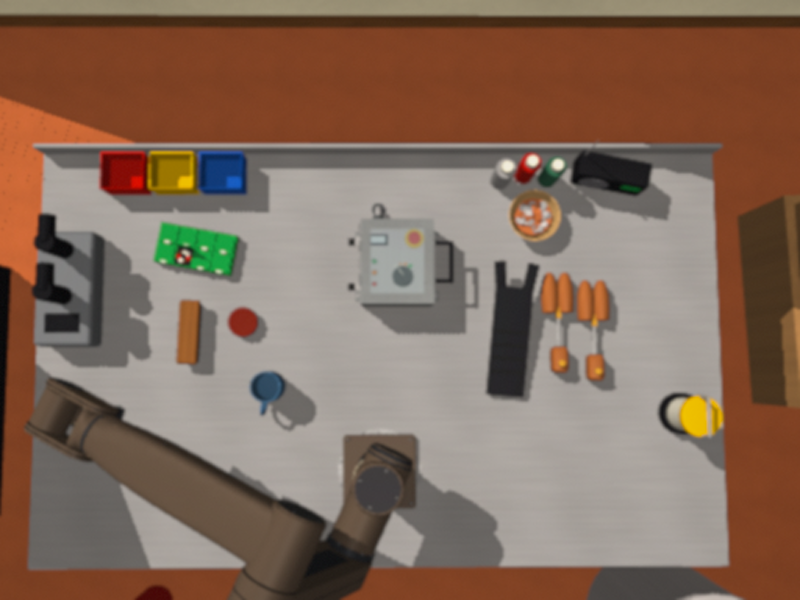

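View pics/scene_b.png

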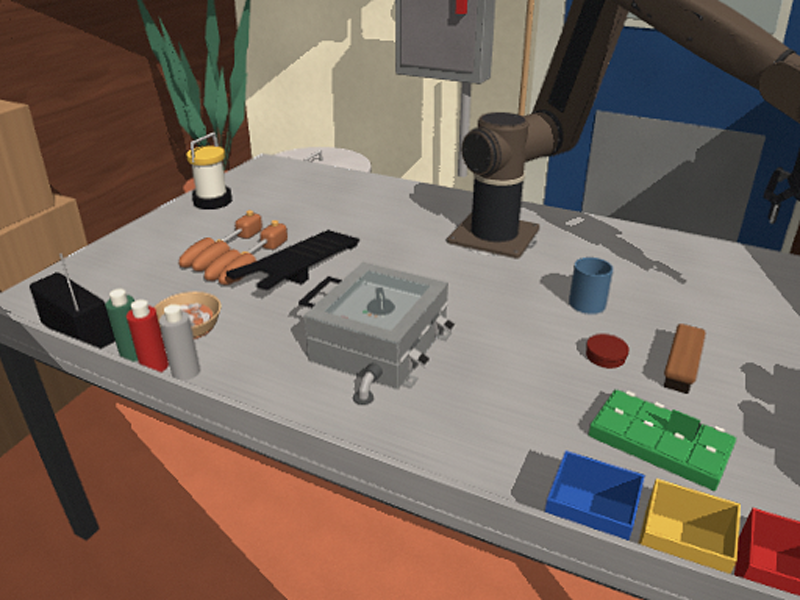

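The top view shows the box at about (397,262), with the handle bar at x≈451 and y 243–282. The boot jack is at (510,330) and the bowl at (535,215). I'll zoom in to get the corners.

Run:
```python
import cv2,numpy as np
a=cv2.imread('pics/top.png')[125:205,215:305]; b=cv2.imread('pics/scene.png')[160:260,185:305]
a=cv2.resize(a,None,fx=4.44,fy=4.44,interpolation=cv2.INTER_CUBIC)[:355,:400]; b=cv2.resize(b,(400,333),interpolation=cv2.INTER_CUBIC)
c=np.zeros((355,800,3),np.uint8); c[:a.shape[0],:a.shape[1]]=a; c[:333,400:]=b; cv2.imwrite('pics/crop.png',c)
```

```text
(no output)
```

View pics/crop.png

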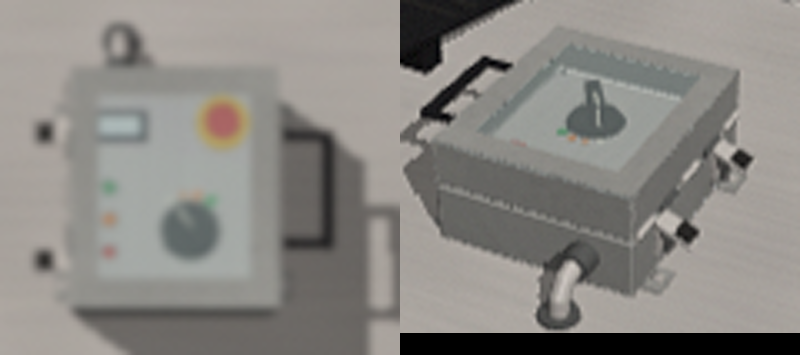

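```bash
cat >> h.py <<'E'
def w(p,l):
    c,s=np.cos(p[2]),np.sin(p[2]); l=np.atleast_2d(l)
    return np.c_[p[0]+c*l[:,0]-s*l[:,1],p[1]+s*l[:,0]+c*l[:,1],l[:,2]]
E
python3 - <<'E'
from h import *
from scipy.optimize import least_squares
t,s=load('top'),load('scene')
X,Y,Z=.11,.095,.105
L=np.array([[X,Y,Z],[X,-Y,Z],[-X,-Y,Z],[-X,Y,Z],[.05,-.141,.084],[-.05,-.141,.084],[.065,-.045,.08],[-.035,-.015,.082]])
ut=np.array([[72,68],[278,67],[283,306],[71,308],[329,134],[330,244],[223,122],[190,229]])/4.44+[215,125]
us=np.array([[232,197],[33,140],[160,27],[340,68],[27,113],[88,61]])/3.333+[185,160]
f=lambda p:np.r_[(proj(t,w(p,L))-ut).ravel(),(proj(s,w(p,L[:6]))-us).ravel()]
r=least_squares(f,[.6,-.03,0],loss='soft_l1'); print(r.x); print(f(r.x).reshape(-1,2).round(1))
p=r.x;print('handle',w(p,[0,-.142,.084]),'hinge',w(p,[0,.095,.06]),'dial',w(p,[-.035,-.015,.082]),'stop',w(p,[.065,-.045,.09]))
for n,u,z in(('jack tip',(499,263),.05),('jack tip2',(533,266),.05),('mug',(268,387),.08),('bowl',(535,215),.05)): print(n,back(t,np.array(u)*.64,z))
E
```

```text
[ 0.54314826 -0.04902159 -0.00070064]
[[-0.8 -0.4]
 [-0.2 -0.2]
 [-0.9  0.1]
 [-0.6 -0.2]
 [-0.6  0.3]
 [-0.6 -0.2]
 [-0.3 -0.5]
 [-0.1 -0.3]
 [ 0.1 -0.9]
 [-0.5 -1.3]
 [-0.9 -1.3]
 [-0.4 -0.4]
 [ 0.1 -1. ]
 [-0.8 -0.6]]
handle [[ 0.54304877 -0.19102156  0.084     ]] hinge [[0.54321482 0.04597838 0.06      ]] dial [[ 0.50813776 -0.06399707  0.082     ]] stop [[ 0.60811672 -0.09406713  0.09      ]]
jack tip [ 0.5447187  -0.32055044]
jack tip2 [ 0.53650926 -0.41069745]
mug [0.22030684 0.28289408]
bowl [ 0.6736962  -0.41863643]
```

Box pose: centre (0.543, -0.049), yaw ≈ 0. Next I move above the handle.

Request:
move_arm(plan=[30,-40,0,0,0,1.3,40,30,-40,0,0,0,1.3,40,30,-40,0,0,0,1.3,40,30,-40,0,0,0,1.3,40,30,-40,0,0,0,1.3,40,30,-40,0,0,0,1.4,40,30,-40,0,0,0,1.4,40,30,-40,0,0,0,1.4,40,30,-40,0,0,0,1.4,40,30,-40,0,0,0,1.4,40,30,-40,0,0,0,1.3,40,26,-40,0,0,0,1.3,40], newtons=30)

```text
time: 1.3
eef_pos: [0.5438, 0.1666, 0.2309]
tcp_rot: [-0.0, 1.0, 0.0, -0.0]
contact_force: [0.3, 0.1, 0.0]
opening: 0.467
finger_force: 0.0
```

Request:
move_arm(plan=[0,-40,0,0,0,0,40,0,-40,0,0,0,0,40,0,-40,0,0,0,0,40,0,-40,0,0,0,0,40,0,-40,0,0,0,0,40,0,-40,0,0,0,0,40,0,-40,0,0,0,0,40,0,-40,0,0,0,0,40,0,-38,0,0,0,0,40,0,0,0,0,0,0,40,0,0,0,0,0,0,40])

```text
time: 2.4
eef_pos: [0.5425, -0.1899, 0.2306]
tcp_rot: [0.001, 1.0, 0.001, -0.001]
contact_force: [0.5, 0.4, -0.6]
opening: 0.47
finger_force: 0.0
```

Run:
```python
from h import *
s=ctrl.get_state();print(s['eef_pos'],R.from_quat(s['tcp_rot']).as_matrix().round(3),s['contact_force'],s['qpos'])
d=shot('wrist','w1')
im=cv2.imread('pics/w1.png');p=[.54315,-.04902,-.0007]
for l in ([0,-.142,.084],[.05,-.142,.084],[-.05,-.142,.084],[.11,-.095,.105],[-.11,-.095,.105]):
    u=proj(d,w(p,l))[0];print(u);cv2.circle(im,tuple(int(v) for v in u),3,(0,0,255),1)
cv2.imwrite('pics/w1b.png',im)
```

```text
[ 0.54254156 -0.18989414  0.2306152 ] [[-1.     0.002 -0.001]
 [ 0.002  1.     0.001]
 [ 0.001  0.001 -1.   ]] [ 0.51425925  0.44396682 -0.5745228 ] [-5.13330250e-01  6.84932113e-02  1.82734143e+00  4.75597333e-04
  1.24734006e+00 -2.08253669e+00]
[253.74853525 184.05967504]
[253.88315731 226.52612455]
[253.602853   137.58288947]
[295.41769905 282.63289997]
[304.59473267  72.66483549]
```

View pics/w1b.png

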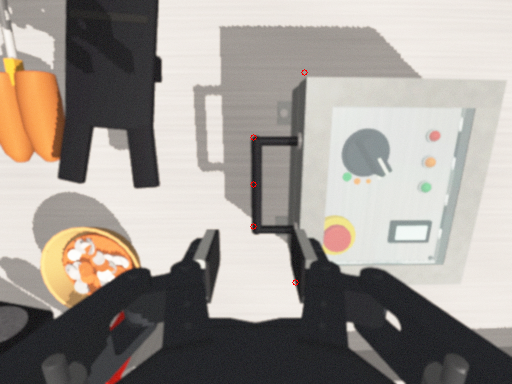

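The wrist view shows the handle bar from (256,140) to (258,231), about 3 px from the prediction, so I'll shift 2 mm in +x and +y. The way down is clear, so I descend and pinch.

Request:
move_arm(plan=[2,2,-20,0,0,0,40,0,0,-20,0,0,0,40,0,0,-20,0,0,0,40,0,0,-20,0,0,0,40,0,0,-20,0,0,0,40,0,0,-20,0,0,0,40,0,0,-20,0,0,0,40,0,0,-15,0,0,0,40,0,0,-10,0,0,0,40,0,0,0,0,0,0,40])

```text
time: 3.45
eef_pos: [0.5441, -0.1862, 0.0647]
tcp_rot: [-0.001, 1.0, 0.001, -0.001]
contact_force: [-0.9, 0.2, -0.2]
opening: 0.473
finger_force: 0.0
```

Request:
move_arm(plan=[0,0,0,0,0,0,8,0,0,0,0,0,0,8,0,0,0,0,0,0,8,0,0,0,0,0,0,8,0,0,0,0,0,0,8,0,0,0,0,0,0,8], newtons=30)

```text
time: 4.05
eef_pos: [0.5459, -0.1883, 0.0676]
tcp_rot: [-0.0, 1.0, -0.001, 0.001]
contact_force: [-1.0, -2.4, 4.8]
opening: 0.133
finger_force: 29.5
```

Run:
```python
from h import *
s=ctrl.get_state();print(s['eef_pos'],s['opening'],s['finger_force'],s['contact_force'])
h=np.array([.0475,.06]); r=np.hypot(.2365,.024);a0=np.arctan2(.024,.2365)
th=np.r_[0,np.linspace(.06,2.03,34)]
P=1000*np.c_[-r*np.cos(th+a0),r*np.sin(th+a0)]
print(np.diff(P.round(),axis=0).astype(int).tolist())
```

```text
[ 0.54586493 -0.18832513  0.06757712] 0.13267375815610635 29.547769725322723 [-0.97497085 -2.40420989  4.77330678]
[[1, 14], [3, 14], [4, 14], [4, 13], [5, 14], [6, 12], [7, 13], [7, 12], [8, 12], [9, 11], [9, 10], [10, 10], [11, 10], [11, 9], [12, 8], [12, 7], [13, 7], [13, 5], [13, 5], [13, 5], [14, 3], [14, 3], [14, 2], [14, 1], [14, 0], [15, -1], [14, -2], [14, -2], [14, -3], [13, -4], [13, -5], [13, -6], [13, -6], [12, -8]]
```

Pinched. Now I swing the cover along its arc at about 0.6 rad/s.

Request:
move_arm(plan=[0,1,14,0,0,0,8,0,3,14,0,0,0,8,0,4,14,0,0,0,8,0,4,13,0,0,0,8,0,5,14,0,0,0,8,0,6,12,0,0,0,8,0,7,13,0,0,0,8,0,7,12,0,0,0,8,0,8,12,0,0,0,8,0,9,11,0,0,0,8,0,9,10,0,0,0,8,0,10,10,0,0,0,8])

```text
time: 5.25
eef_pos: [0.546, -0.1173, 0.2179]
tcp_rot: [-0.0, 1.0, -0.004, 0.002]
contact_force: [0.1, -8.0, 5.4]
opening: 0.124
finger_force: 29.2
```

Request:
move_arm(plan=[0,11,10,0,0,0,8,0,11,9,0,0,0,8,0,12,8,0,0,0,8,0,12,7,0,0,0,8,0,13,7,0,0,0,8,0,13,5,0,0,0,8,0,13,5,0,0,0,8,0,13,5,0,0,0,8,0,14,3,0,0,0,8,0,14,3,0,0,0,8,0,14,2,0,0,0,8,0,14,1,0,0,0,8])

```text
time: 6.45
eef_pos: [0.5461, 0.0403, 0.2818]
tcp_rot: [-0.0, 1.0, -0.0, 0.002]
contact_force: [4.8, -0.4, -1.1]
opening: 0.121
finger_force: 31.4
```

Request:
move_arm(plan=[0,14,0,0,0,0,8,0,15,-1,0,0,0,8,0,14,-2,0,0,0,8,0,14,-2,0,0,0,8,0,14,-3,0,0,0,8,0,13,-4,0,0,0,8,0,10,-4,0,0,0,8,0,9,-4,0,0,0,8,0,8,-4,0,0,0,8,0,0,0,0,0,0,8])

```text
time: 7.45
eef_pos: [0.5457, 0.1528, 0.2554]
tcp_rot: [-0.001, 1.0, 0.001, 0.001]
contact_force: [7.6, 2.0, 2.1]
opening: 0.128
finger_force: 33.1
```

Request:
move_arm(plan=[0,5,-3,0,0,0,8,0,5,-3,0,0,0,8,0,3,-2,0,0,0,8,0,2,-1,0,0,0,8,0,0,0,0,0,0,8])

```text
time: 7.95
eef_pos: [0.5458, 0.1674, 0.2472]
tcp_rot: [-0.0, 1.0, 0.001, 0.001]
contact_force: [6.4, 2.4, 2.4]
opening: 0.127
finger_force: 33.5
```

Request:
move_arm(plan=[0,3,-2,0,0,0,8,0,2,-1,0,0,0,8,0,0,0,0,0,0,8])

```text
time: 8.25
eef_pos: [0.5458, 0.1677, 0.2469]
tcp_rot: [-0.0, 1.0, -0.005, 0.001]
contact_force: [0.5, -11.4, 11.4]
opening: 0.124
finger_force: 34.4
```

It's on the stop: the force steps up and the position holds. Release and lift off.

Request:
move_arm(plan=[0,-3,2,0,0,0,8,0,-1,1,0,0,0,20,0,0,0,0,0,0,36,0,0,0,0,0,0,36,0,0,0,0,0,0,36,0,0,5,0,0,0,36,0,0,15,0,0,0,36,0,0,25,0,0,0,36,0,0,30,0,0,0,36,0,0,30,0,0,0,36])

```text
time: 9.25
eef_pos: [0.545, 0.1666, 0.3548]
tcp_rot: [-0.0, 1.0, 0.0, 0.001]
contact_force: [1.5, 0.4, -0.3]
opening: 0.42
finger_force: 0.0
```

Run:
```python
from h import *
d=shot('scene','s2'); im=cv2.imread('pics/s2.png')[60:270,130:410]; cv2.imwrite('pics/s2b.png',cv2.resize(im,(800,600)))
```

```text
(no output)
```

View pics/s2b.png

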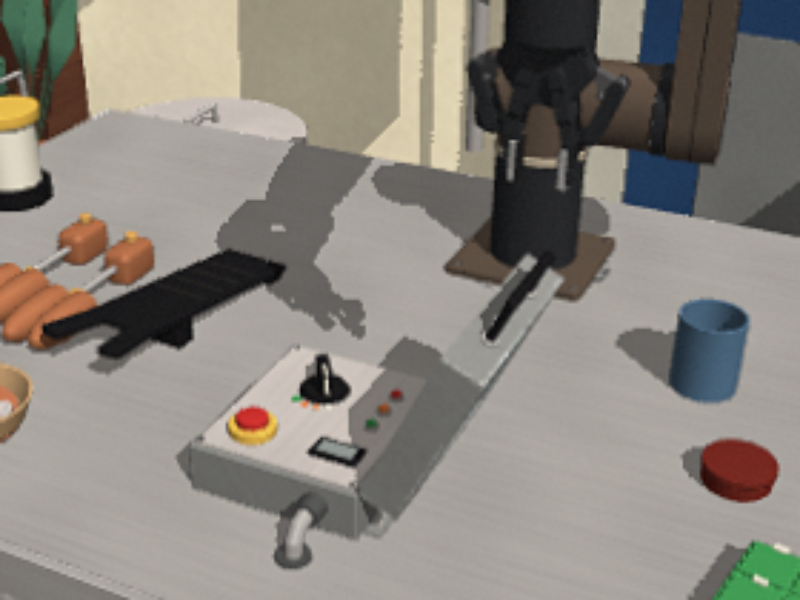

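The cover lies open on its stop and is released; the dial shows at (325,385) and the stop button at (253,425). Next I go above the dial and turn the gripper to match its grip bar.

Request:
move_arm(plan=[-5,-33,0,0,0,5,40,-5,-33,0,0,0,5,40,-5,-33,0,0,0,5,40,-5,-33,0,0,0,5,40,-5,-33,0,0,0,5,40,-5,-33,0,0,0,5,40,-5,-30,0,0,0,4.3,40,0,0,-40,0,0,0,40,0,0,-40,0,0,0,40,0,0,-40,0,0,0,40,0,0,-35,0,0,0,40,0,0,0,0,0,0,40])

```text
time: 10.5
eef_pos: [0.5068, -0.0605, 0.1925]
tcp_rot: [-0.295, 0.956, 0.003, -0.004]
contact_force: [0.1, 0.5, -0.3]
opening: 0.471
finger_force: 0.0
```

Run:
```python
from h import *
s=ctrl.get_state();M=R.from_quat(s['tcp_rot']).as_matrix();print(s['eef_pos'],np.degrees(np.arctan2(M[1,1],M[0,1])),s['qpos'])
d=shot('wrist','w2');im=cv2.imread('pics/w2.png')
c=np.array([.510,-.0615,.093]);v=np.array([np.cos(.6),np.sin(.6),0])*.023
u=proj(d,[c,c+v,c-v]);print(u)
o=cv2.resize(im,(800,600))
for q in u: cv2.circle(o,tuple(int(k*800/512) for k in q),4,(255,0,255),1)
cv2.imwrite('pics/w2b.png',o)
```

```text
[ 0.50680003 -0.0604753   0.1924869 ] 124.29574909642395 [-3.17793838e-01 -3.76877893e-02  2.00712928e+00  5.85540116e-05
  1.18258474e+00 -2.48721257e+00]
[[251.0673978  198.10238551]
 [251.21499339 221.27699156]
 [250.91407947 173.7689575 ]]
```

View pics/w2b.png

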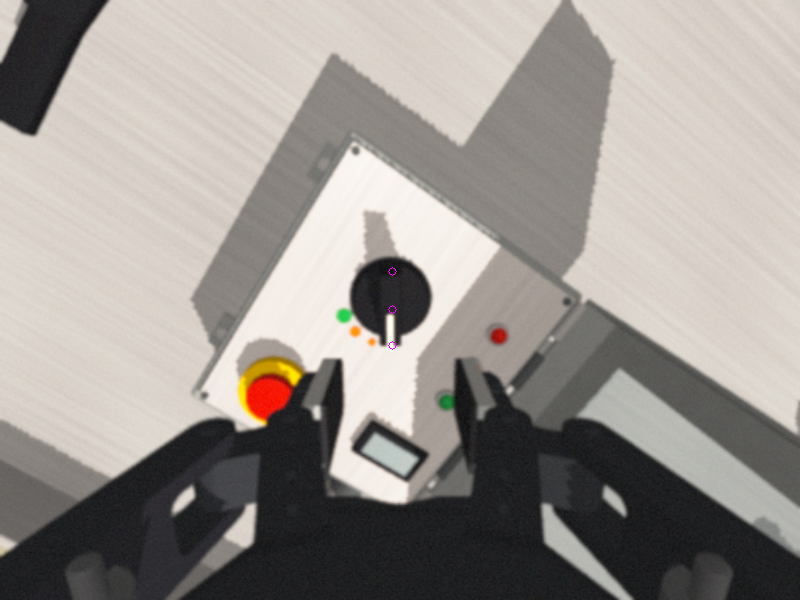

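The dial's bar is at (391,300), aligned with the fingers and within 2 mm of the prediction. The stop button at (270,395) stays clear. Descend and grip.

Request:
move_arm(plan=[3,-1,-20,0,0,0,34,0,0,-20,0,0,0,34,0,0,-20,0,0,0,34,0,0,-20,0,0,0,34,0,0,-15,0,0,0,34,0,0,-12,0,0,0,34,0,0,-8,0,0,0,34,0,0,-5,0,0,0,34,0,0,0,0,0,0,34])

```text
time: 11.45
eef_pos: [0.5133, -0.0625, 0.0775]
tcp_rot: [-0.295, 0.956, -0.0, 0.0]
contact_force: [0.1, 0.1, 1.1]
opening: 0.399
finger_force: 0.0
```

Request:
move_arm(plan=[0,0,0,0,0,0,5,0,0,0,0,0,0,5,0,0,0,0,0,0,5,0,0,0,0,0,0,5,0,0,0,0,0,0,5,0,0,0,0,0,0,5], newtons=80)

```text
time: 12.05
eef_pos: [0.513, -0.0617, 0.0784]
tcp_rot: [-0.295, 0.956, 0.001, -0.0]
contact_force: [-2.4, 3.4, 5.9]
opening: 0.14
finger_force: 80.0
```

Request:
move_arm(plan=[0,0,0,0,0,-4,5,0,0,0,0,0,-4,5,0,0,0,0,0,-4,5,0,0,0,0,0,-4,5,0,0,0,0,0,-4,5,0,0,0,0,0,-4,5,0,0,0,0,0,-4,5,0,0,0,0,0,-4,5,0,0,0,0,0,-4,5,0,0,0,0,0,0,5])

```text
time: 13.05
eef_pos: [0.5132, -0.0624, 0.0784]
tcp_rot: [0.014, 1.0, -0.0, -0.0]
contact_force: [-3.1, 0.1, 5.7]
opening: 0.142
finger_force: 80.0
```

Run:
```python
from h import *
s=ctrl.get_state();M=R.from_quat(s['tcp_rot']).as_matrix();print(s['eef_pos'],np.degrees(np.arctan2(M[1,1],M[0,1])),s['wrist_torque'],s['contact_force'])
```

```text
[ 0.5131798  -0.06244428  0.07843993] 88.38069883283177 [0.12089912 0.52303579 0.17931042] [-3.06017497  0.1313531   5.67853633]
```

Request:
move_arm(plan=[0,0,0,0,0,-4,5,0,0,0,0,0,-4,5,0,0,0,0,0,-4,5,0,0,0,0,0,-4,5,0,0,0,0,0,-4,5,0,0,0,0,0,-4,5,0,0,0,0,0,-4,5,0,0,0,0,0,-4,5,0,0,0,0,0,-3,5,0,0,0,0,0,0,5,0,0,0,0,0,0,5,0,0,0,0,0,0,5])

```text
time: 14.25
eef_pos: [0.5129, -0.0631, 0.0784]
tcp_rot: [0.313, 0.95, -0.001, -0.0]
contact_force: [-4.2, -0.3, 6.6]
opening: 0.136
finger_force: 80.1
```

Run:
```python
from h import *
s=ctrl.get_state();M=R.from_quat(s['tcp_rot']).as_matrix();print(s['eef_pos'],np.degrees(np.arctan2(M[1,1],M[0,1])),s['wrist_torque'],s['contact_force'],s['dq'])
d=shot('wrist','w3');cv2.imwrite('pics/w3b.png',cv2.resize(cv2.imread('pics/w3.png')[60:324,80:432],(800,600)))
```

```text
[ 0.51293148 -0.06306652  0.07843894] 53.52003276365087 [-0.12416696  0.71883058  0.26623031] [-4.15156648 -0.27599197  6.56553894] [-0.00109528 -0.00037083  0.00213635  0.00041501  0.00030381 -0.00244608]
```

View pics/w3b.png

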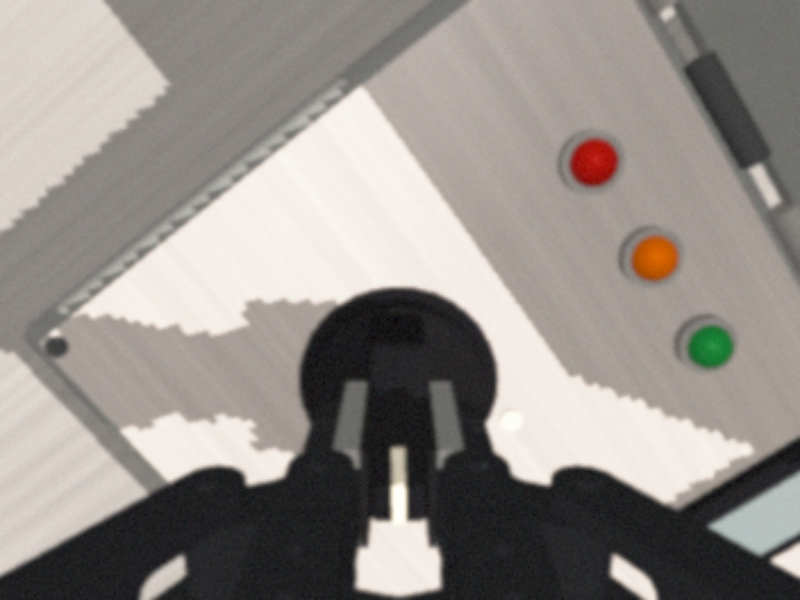

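The bar and its white pointer (400,490) sit square between the pads, so the dial is at about 1.23 rad, with 0.27 N·m of spring torque on the wrist. One last look at the cover before handing in.

Run:
```python
from h import *
d=shot('scene','s3'); im=cv2.imread('pics/s3.png')[60:270,130:410]; cv2.imwrite('pics/s3b.png',cv2.resize(im,(800,600)))
```

```text
(no output)
```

View pics/s3b.png

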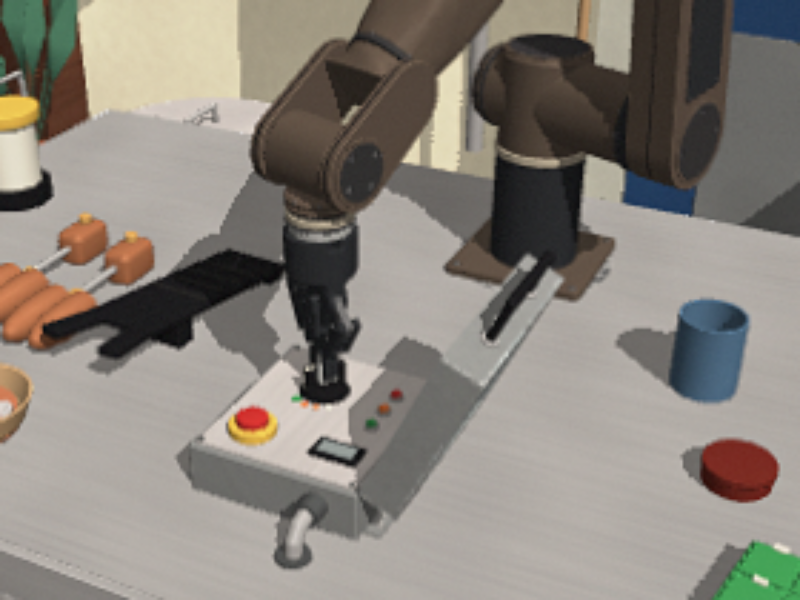

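The cover is still open and untouched, the gripper is on the dial at (325,385), and nothing else has moved.

```bash
python3 -c "
from plant import order
print(order.sign_off())"
```

```text
the job is handed in; nothing more can be done
None
```

I handed the job in with the cover open and released on its stop, the dial held at the third click (about 1.23 rad by the gripper's angle), and nothing else on the counter visibly moved; the hand-in gave no verdict.

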